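# Raise the bench saw's counterweighted guard and snap in its table insert

### The arm

A 6-joint arm with a two-finger parallel gripper is mounted at the origin on the work surface. World frame = base frame: x ahead of the robot, y to its left, z up, the work surface at z = 0. Lengths are in mm, angles in rad, forces in N, time in s.
With the tool pointing down it reaches from about 400 to 925 mm from the base axis. Payload 12.5 kg.
Tool frame: the origin (TCP) lies at the very end of the fingers, on their centre line; the grasp point (between the pads) lies env.grip_point_offset behind it (env.grip_point_offset is the distance from the TCP to the grasp point, in mm); y points along the fingers, z is the direction in which the jaws open and shut, and the axes are right-handed (so a half turn about y gives the same grasp; the last joint's range is limited). The gripper opens to 95 mm and grips with 3 to 60 N. Pads are 20 mm wide; open, the fingers measure 119 mm over their backs; the gripper's body (75 mm by 180 mm) begins 59 mm behind the grasp point.
Start: joints at [1, 0.491, 1.559, -0, 1.092, -0.106], TCP at [280.14, 558.72, 214.661] pointing down, gripper open.
Joint ranges: [-3.1, 3.1], [-0.84, 2.19], [0.05, 2.79], [-1.13, 4.28], [0.06, 2.93], [-2.69, 2.69]. Speed limits (rad/s): [2.22, 2.22, 2.79, 3.14, 3.14, 3.14].

### API

Orientations are given as [roll, pitch, yaw] about the fixed x, y, z axes, in that order (R = Rz(yaw) Ry(pitch) Rx(roll)).
In Python, from cell import readout, read_camera, env, nets gives the robot as it stands.
- The arm moves only by the tool apply_moves, never from a script. Its argument "increments" is a list of rows, each a list of 3 entries, a list of its own where there are three numbers: the shift along the tool's x, y, z in cm, then the turn, a rotation vector about the tool's x, y, z in degrees, then the finger opening in cm, from 0 to 9.51. A call has exactly 5 rows; each row shifts and turns the pose as measured when the row begins, along the tool's axes as they then stand; what a row does not reach is not made up. A row lasts 1/8 s, in which the tool goes at most 62.5 mm and 10.7 degrees, less where a joint would pass 70% of its speed; a pose out of reach is approached as far as the arm can. A call with a gripper value outside its range is refused whole. The fingers move at their own pace and stop on an object; the grip force is fixed at half the most. Time passes only in rows, so rows that do not move let the fingers close, or fill a call up. It gives the time, the measured TCP pose, the force and the opening at its end, in the units of the state.
- readout.state(): the state, without advancing time (a new reading comes with each control period).
- read_camera(name): name is "scene" or "side" or "wrist"; returns a dict with "img" (400x640x3 uint8, red, green, blue), "vfov" (degrees; the focal length in pixels is half the picture's height over the tangent of half this angle, whatever the lens; pixels are square), "cx", "cy" (the principal point, pixels), "distortion" ([k1, k2, p1, p2, k3] as OpenCV has them; the pictures are not rectified), "rvec" (rotation vector, rad) and "tvec" (3), from world to camera coordinates, as OpenCV has them; the wrist camera has in their place "mount" (4x4, takes a point from camera to tool coordinates, whose origin is the TCP and whose axes are the tool frame's). Camera axes: x right, y down, z forward; pixel columns grow to the right and rows downward; lengths in mm; the calibration is good to about 2 mm. A picture is of the moment at which its call begins: read the wrist's pose just before it. There is no depth.
- env.job_done(): hands the job in, once; it reports no verdict.
Trained networks look in a picture, given as the dict that the camera call returned (one of the last four; its "shot" number tells which), for a name from the list of things; names that differ only in an ending like _2 or _b are one class to them, and where a whole thing is asked for, a point or a joint stands for the part that bears it (a point fixed in the world has none). Each returns a list of dicts, best first, with "confidence" (0 to 1); they miss things now and then, are a little off and sometimes report something else, mostly with a low value. They report only what shows in the picture. A call takes as long as a camera call. They do not tell look-alikes from the thing itself.
- nets.look_for(picture, thing): "point" ([x, y, z] in mm, in the coordinates of the camera as it stood for that picture, good to about 4 mm: the middle of the surface that is visible of it).
- nets.mark_of(picture, thing): "point" ([x, y, z] in mm, in the coordinates of the camera as it stood for that picture, good to about 4 mm: a listed point, or the origin of a listed thing).
The state is a dict: "t": time; "joints": joint angles; "qvel": joint speeds; "tau": joint torques, N m; "eef_pos": TCP position; "tcp_rot": TCP orientation; "ft_force": force on the tool from outside, world axes, zero at the start; "moment": the same for the moment, N m; "opening": opening from 0.0 (shut) to 1.0 (fully open).
Only numpy, scipy, OpenCV 4.12 (cv2) and the standard library are available. Lean on these libraries where they do the work, as an engineer would, in place of code of your own. Each camera call takes 0.05 s, during which the arm holds its last target. There are 200 camera calls.

### The job

Get the little bench saw ready for its blade to be set: lift the clear counterweighted guard over its balance point so that it stands open by itself, and then press the orange table insert, which is only lying loose in its opening, down until all four corners have clicked home and it is flush with the saw table. Leave the guard standing open, and leave the fence and the other things on the saw and the bench where they are.

Things in the scene. Friction and masses are not known exactly. Their poses are not given: they have to be found in the camera images.
- saw: Green bench table saw, bolted down, blade wound down. Origin on the bench under the middle of its table; +x to the saw's back, -x to its front (switch, handwheel; it looks roughly to the robot's right), +y its left, z up. Aluminium table 300 (x) by 280 mm (y), flat top 110 mm above the bench. The guard's post, 75 mm tall, stands on it at x = +135 mm.
- opening (a point): Middle of the insert's opening, level with the saw table's top, 30 mm in front of the saw's origin; axes as the saw's. The opening is 132 (x) by 60 mm (y). Four sprung noses in its long side walls, 50 mm in front of and behind the middle, are the clips; a rigid seat at both ends carries the insert when it is home.
- guard (a joint): Angle of the guard, rad: 0 = down over the insert on its lower stop, growing as the front is lifted, 1.65 = upright on its upper stop, clear of the insert. Below about 0.48 it falls shut; past that it swings on by itself, damped, within 3 s to the upper stop and stays. Lifting at the handle takes about 1 to 2 N.
- guard_hinge (a point): Middle of the guard's hinge axis (parallel to the saw's y axis), 135 mm behind the saw's origin and 60 mm above its table. The guard is a clear yellow-edged hood 140 long, 44 wide, 40 mm high, 14 mm off the table when down, on a steel arm; a dark steel counterweight, 48 mm across, sits on a crank 75 mm above the hinge.
- guard_handle (a point): Centre of the red handle bar at the guard's front end: round, 12 mm thick, 84 mm long, along the saw's y axis, held at its ends by thin rods 74 mm apart, 31 mm clear in front of the hood. Guard down: 277 mm in front of the hinge, 10 mm below it, 50 mm above the saw table. It moves on a circle about the hinge. Free space all round it.
- insert: Orange plastic table insert (throat plate), dark slot along its middle, 129 (x) x 59 (y) x 16 mm, axes as the saw's; origin in the middle of its underside. At first it lies unclipped in its opening under the guard, its top about 9 mm above the saw table. Home, it is on its seat with its top flush with the table.
- insert_fl (a point): Black dot on the insert's top at its front (handle side) left corner, 50 mm from the middle along x, 21.5 mm along y, beside a clip. Pressed straight down here or a little further inside with 7 to 20 N it gives after about 6 mm and snaps down flush; the other corners may tip up a little or follow.
- insert_fr (a point): Black dot on the insert's top at its front (handle side) right corner, 50 mm from the middle along x, 21.5 mm along y, beside a clip. Pressed straight down here or a little further inside with 7 to 20 N it gives after about 6 mm and snaps down flush; the other corners may tip up a little or follow.
- insert_bl (a point): Black dot on the insert's top at its back left corner, 50 mm from the middle along x, 21.5 mm along y, beside a clip. Pressed straight down here or a little further inside with 7 to 20 N it gives after about 6 mm and snaps down flush; the other corners may tip up a little or follow.
- insert_br (a point): Black dot on the insert's top at its back right corner, 50 mm from the middle along x, 21.5 mm along y, beside a clip. Pressed straight down here or a little further inside with 7 to 20 N it gives after about 6 mm and snaps down flush; the other corners may tip up a little or follow.
- fence_top (a point): Middle of the top of the rip fence: an aluminium bar 290 long, 30 wide, 34 mm high along the saw's x axis on the left of the saw table, 85 to 120 mm left of the saw's centre line; held by friction; bystander.
- push_stick: flat plywood push stick lying on the saw table right of the insert, about 230 x 35 x 12 mm; origin under its middle; bystander
- mallet: carver's round wooden mallet lying on the left of the bench, 270 mm long, head 96 mm across; origin on the bench under the head's rear part, +x towards the head; bystander
- relief: small wood panel with a carved log cabin, 150 x 120 x 35 mm, lying on the left of the bench; origin under its middle; bystander
- plane: small metal hand plane with dark wood grips, 160 x 52 x 70 mm, on the right of the bench; origin under its middle; bystander
- gouge_a: carving gouge with a wooden handle lying on the right of the bench, 265 mm long, 28 mm high; origin under the ferrule; bystander
- offcut: pale wood offcut 140 x 45 x 35 mm on the right of the bench; origin under its middle; bystander
Not all that is in view belongs to the job. What is meant by the insert is not blue, purple or turquoise, and is the smaller of those in its own colour.

How it is judged (in metres and radians):
On the way, in this order (a step that is already met when the one before it is completed fails the run):
1. the guard stands open by itself, past its balance point at its upper stop, touched by nothing (value of joint guard above 1.5 rad and contact force between each of the arm, the fingers and guard below 0.1 N), for 0.3 s.
2. all four corners of the insert are down flush (z of each of insert_fl, insert_fr, insert_bl, insert_br in the frame of saw below 0.112 m), for 0.2 s.
At the end, for the whole second after the job is handed in: the guard stands open at its upper stop (joint above 1.5 rad) and all four corner points of the insert are within 2 mm of the saw table's top, at rest; nothing else has been shifted (all of step 2 and value of joint guard above 1.5 rad and linear speed of insert below 0.02 m/s and velocity of joint guard between -0.05 and 0.05 rad/s); the robot touches nothing.
It fails at once if a thing lying on the bench is shifted by more than 30 mm (distance of any of mallet, relief, plane, gouge_a, offcut from where it was at the start of the episode above 0.03 m).
It fails at once if the push stick on the saw table is shifted by more than 30 mm (distance of push_stick from where it was at the start of the episode above 0.03 m).
It fails at once if the rip fence is pushed along by more than 15 mm (distance of fence_top from where it was at the start of the episode above 0.015 m).
It also fails if it takes over 48 s, if anything falls off the work surface, if the arm or the gripper's body presses on something with over 40 N, if the wrist force passes 120 N, or if a joint passes its speed limit or range.

## Working session

There is one attempt and no reset: what is moved stays moved. The work goes in short steps, Python scripts to look and compute and a tool call to move; the robot and the scene stay as the last step left them, time stands still between calls to the robot, and variables do not carry over. Pictures are saved under pics/ and viewed, about 8 in all and at most 12, crops included, and the job is handed in when it is done.

Besides the shell and the picture viewer there is one more tool, called after "Call:" as name(argument=value, ...), one argument or row to a line, values as JSON. apply_moves: Moves the arm, as the interface text tells. Its arguments: {"type":"object","properties":{"increments":{"type":"array"}},"required":["increments"]}

```bash
mkdir -p pics; cat > h.py <<'E'
import numpy as np, cv2
from scipy.spatial.transform import Rotation as R
from cell import readout, read_camera, env, nets
def cam2world(p, x, st=None):
    x=np.asarray(x,float)
    if 'mount' in p:
        T=np.array(p['mount']); xt=T[:3,:3]@x+T[:3,3]
        return toolR(st)@xt+np.array(st['eef_pos'])
    Rm=cv2.Rodrigues(np.array(p['rvec'],float))[0]
    return Rm.T@(x-np.array(p['tvec']).ravel())
def toolR(st): return R.from_euler('xyz',st['tcp_rot']).as_matrix()
def K(p):
    h=p['img'].shape[0]; f=h/2/np.tan(np.radians(p['vfov'])/2)
    return np.array([[f,0,p['cx']],[0,f,p['cy']],[0,0,1.]])
def proj(p,X):
    return cv2.projectPoints(np.array(X,float).reshape(-1,3),np.array(p['rvec'],float),np.array(p['tvec'],float),K(p),np.array(p['distortion'],float))[0].reshape(-1,2)
def save(p,n): cv2.imwrite('pics/'+n+'.png',p['img'][:,:,::-1])
E
python3 - <<'E'
from h import *
print(readout.state(), env.grip_point_offset)
import numpy as np
ims=[]
for c in ['scene','side']:
    p=read_camera(c); ims.append(p['img'])
    for n in ['saw','opening','guard_hinge','guard_handle','insert','insert_fl','insert_fr','insert_bl','insert_br','fence_top','push_stick']:
        for d in nets.mark_of(p,n)[:3]:
            w=cam2world(p,d['point']); print(c,n,round(d['confidence'],2),w.round(0), proj(p,w).round(0) if True else '')
for i,n in zip(ims,['scene','side']): cv2.imwrite('pics/%s0.png'%n,i[:,:,::-1])
E
```

```text
{'t': 0.0, 'joints': array([ 1.00046502e+00,  4.91554458e-01,  1.55948676e+00,  2.51959095e-06,
        1.09166078e+00, -1.05584176e-01]), 'qvel': array([-6.80026838e-04, -2.29417514e-04,  1.52183475e-03,  2.33587360e-04,
       -9.40038476e-04,  5.45105491e-05]), 'tau': array([ 3.81251466e-04, -6.12652588e+01, -2.58182305e+01,  6.92050369e-02,
        4.82130842e-02, -1.42698177e-04]), 'eef_pos': array([279.95644987, 558.51090611, 214.05206131]), 'tcp_rot': array([-1.57189926e+00,  1.19133554e-04, -4.64748358e-01]), 'ft_force': array([-0.36513572,  0.25474555, -0.07044891]), 'moment': array([ 0.01162564, -0.05568839,  0.02294938]), 'opening': 1.0034092093954183} 18.8
scene saw 0.68 [570.  10.  -4.] [[325. 237.]]
scene opening 0.68 [572. -14. 114.] [[321. 205.]]
scene guard_hinge 0.8 [575. 147. 168.] [[348. 229.]]
scene guard_handle 0.69 [ 569. -125.  160.] [[306. 171.]]
scene insert 0.9 [823.   1.   1.] [[246. 264.]]
scene insert 0.77 [ 741. -296.    1.] [[238. 193.]]
scene insert 0.76 [789. 276.   1.] [[297. 337.]]
scene insert_fl 0.95 [ 807. -300.   21.] [[218. 194.]]
scene insert
[... 1198 characters left out ...]
809. -301.   24.] [[429. 266.]]
side insert_fl 0.87 [281. 145.  19.] [[235. 222.]]
side insert_fl 0.86 [857. -42.  16.] [[404. 223.]]
side insert_fr 0.86 [877.  -1.  20.] [[403. 216.]]
side insert_fr 0.84 [297. 114.  15.] [[241. 226.]]
side insert_fr 0.83 [874. 292.  28.] [[370. 178.]]
side insert_bl 0.79 [371. 194.  18.] [[257. 211.]]
side insert_bl 0.73 [580. 143. 172.] [[315. 173.]]
side insert_bl 0.64 [ 690. -345.   27.] [[402. 282.]]
side insert_br 0.95 [ 668. -288.   25.] [[387. 272.]]
side insert_br 0.8 [728. 318.  19.] [[335. 182.]]
side insert_br 0.65 [387. 154.  18.] [[264. 216.]]
side fence_top 0.66 [481.  11. 146.] [[300. 201.]]
side push_stick 0.57 [688.   0. 109.] [[358. 202.]]
```

View pics/scene0.png

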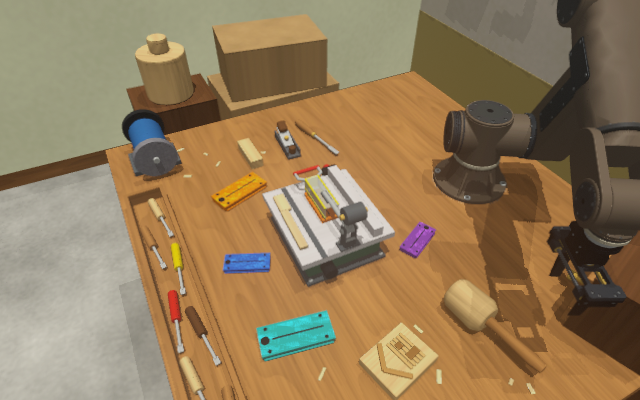

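View pics/side0.png

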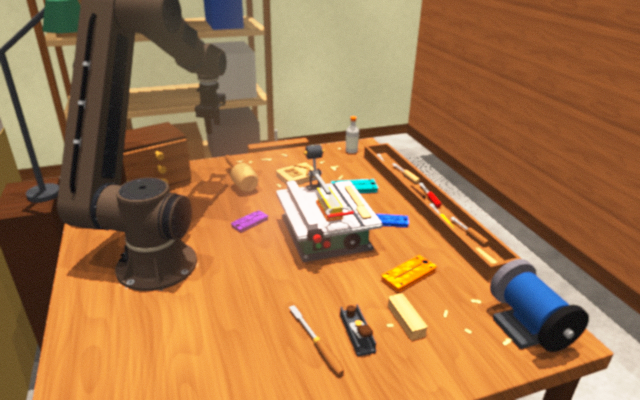

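The scene picture shows two orange inserts: one on the saw at about (322,205) under the guard, and one on the bench at about (240,190). The one on the bench looks larger, while the one in the opening fits the description. I'll confirm that in one crop and plan the first move.

```bash
cat >> h.py <<'E'
def plan(pos,rpy,n=None,step=60,ang=10,start=None):
    """rows from the present pose to a target, as tool-frame increments (cm, deg)"""
    st=readout.state(); p0=np.array(st['eef_pos']); R0=R.from_euler('xyz',st['tcp_rot'])
    if start is not None: p0=np.array(start[0],float); R0=R.from_euler('xyz',start[1])
    p1=np.array(pos,float); R1=R.from_euler('xyz',rpy)
    rv=(R0.inv()*R1).as_rotvec(); a=np.degrees(np.linalg.norm(rv))
    n=n or int(max(np.ceil(np.linalg.norm(p1-p0)/step),np.ceil(a/ang),1))
    for i in range(n):
        Ri=R0*R.from_rotvec(rv*i/n); d=Ri.inv().apply((p1-p0)/n)/10
        print([[*map(float,d.round(2))],[*map(float,np.degrees(rv/n).round(1))]])
E
python3 - <<'E'
from h import *
s=cv2.imread('pics/scene0.png'); a=cv2.resize(s[140:260,200:400],(800,480),interpolation=cv2.INTER_CUBIC)
cv2.imwrite('pics/crop0.png',a)
st=readout.state()
print('up'); plan([330,480,420],[-1.571,0,-.8])
print('over'); plan([560,-260,420],[-1.571,0,-1.571],start=([330,480,420],[-1.571,0,-.8]))
E
```

```text
up
[[2.0, -5.13, -1.2], [-0.0, 4.8, 0.0]]
[[2.09, -5.13, -1.03], [-0.0, 4.8, 0.0]]
[[2.17, -5.13, -0.85], [-0.0, 4.8, 0.0]]
[[2.23, -5.13, -0.67], [-0.0, 4.8, 0.0]]
over
[[5.32, 0.0, -2.7], [-0.0, 3.4, 0.0]]
[[5.47, 0.0, -2.38], [-0.0, 3.4, 0.0]]
[[5.6, 0.0, -2.05], [-0.0, 3.4, 0.0]]
[[5.71, 0.0, -1.71], [-0.0, 3.4, 0.0]]
[[5.8, 0.0, -1.37], [-0.0, 3.4, 0.0]]
[[5.87, 0.0, -1.03], [-0.0, 3.4, 0.0]]
[[5.92, 0.0, -0.68], [-0.0, 3.4, 0.0]]
[[5.95, 0.0, -0.32], [-0.0, 3.4, 0.0]]
[[5.96, -0.0, 0.03], [-0.0, 3.4, 0.0]]
[[5.95, -0.0, 0.38], [-0.0, 3.4, 0.0]]
[[5.92, -0.0, 0.74], [-0.0, 3.4, 0.0]]
[[5.86, -0.0, 1.08], [-0.0, 3.4, 0.0]]
[[5.79, -0.0, 1.43], [-0.0, 3.4, 0.0]]
```

View pics/crop0.png

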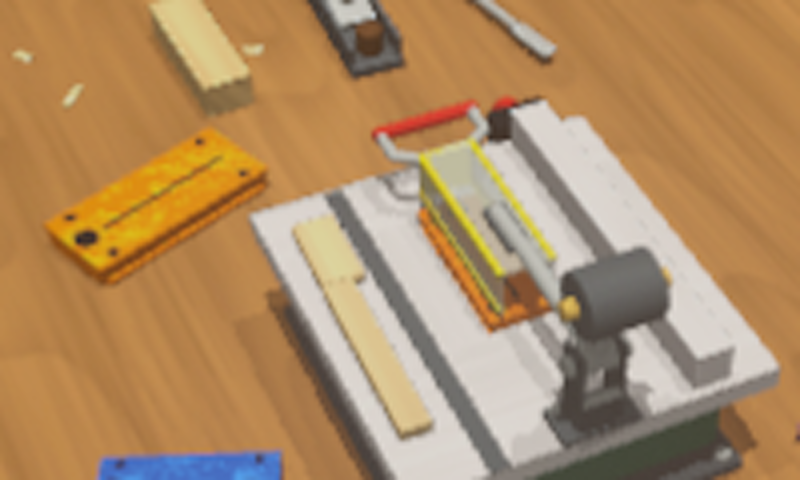

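The crop shows the red handle at (425,118). The orange insert in the opening lies under the hood at about (480,260), with the other, larger orange insert on the bench at (160,205). The one in the opening is the target. I'll move over now.

Call:
apply_moves(
  increments=[
    [[2.0,-5.1,-1.2],[0,4.8,0],0],
    [[2.1,-5.1,-1.0],[0,4.8,0],0],
    [[2.2,-5.1,-0.9],[0,4.8,0],0],
    [[2.2,-5.1,-0.7],[0,4.8,0],0],
    [[5.3,0,-2.7],[0,3.4,0],0],
  ],
)

```text
t: 1.82
eef_pos: [347.5, 421.1, 423.9]
tcp_rot: [-1.573, -0.002, -0.868]
ft_force: [1.2, 0.5, -1.4]
opening: 0.529
```

Call:
apply_moves(
  increments=[
    [[5.5,0,-2.4],[0,3.4,0],0],
    [[5.6,0,-2.0],[0,3.4,0],0],
    [[5.7,0,-1.7],[0,3.4,0],0],
    [[5.8,0,-1.4],[0,3.4,0],0],
    [[5.9,0,-1.0],[0,3.4,0],0],
  ],
)

```text
t: 2.45
eef_pos: [433.9, 126.5, 425.9]
tcp_rot: [-1.568, -0.002, -1.172]
ft_force: [1.0, 0.4, -0.7]
opening: 0.027
```

Call:
apply_moves(
  increments=[
    [[5.9,0,-0.7],[0,3.4,0],0],
    [[6.0,0,-0.3],[0,3.4,0],0],
    [[6.0,0,0],[0,3.4,0],0],
    [[6.0,0,0.4],[0,3.4,0],0],
    [[5.9,0,0.7],[0,3.4,0],0],
  ],
)

```text
t: 3.08
eef_pos: [516.9, -171.2, 427.9]
tcp_rot: [-1.564, -0.002, -1.479]
ft_force: [1.3, 0.5, -0.0]
opening: 0.008
```

```bash
cat >> h.py <<'E'
def ori(th,yaw=-np.pi/2): # tool down, turned to yaw, then tilted th deg about world x (towards +y)
    return (R.from_euler('x',th,degrees=True)*R.from_euler('xyz',[-np.pi/2,0,yaw])).as_euler('xyz')
E
python3 - <<'E'
from h import *
import warnings; warnings.filterwarnings('ignore')
plan([568,-260,300],ori(50),n=8)
E
```

```text
[[1.16, 1.6, 0.52], [0.2, 0.6, 6.3]]
[[1.32, 1.47, 0.53], [0.2, 0.6, 6.3]]
[[1.47, 1.32, 0.54], [0.2, 0.6, 6.3]]
[[1.6, 1.16, 0.55], [0.2, 0.6, 6.3]]
[[1.71, 0.98, 0.57], [0.2, 0.6, 6.3]]
[[1.8, 0.79, 0.58], [0.2, 0.6, 6.3]]
[[1.87, 0.59, 0.6], [0.2, 0.6, 6.3]]
[[1.91, 0.39, 0.62], [0.2, 0.6, 6.3]]
```

Call:
apply_moves(
  increments=[
    [[1.2,1.6,0.5],[0.2,0.6,6.3],0],
    [[1.3,1.5,0.5],[0.2,0.6,6.3],0],
    [[1.5,1.3,0.5],[0.2,0.6,6.3],0],
    [[1.6,1.2,0.6],[0.2,0.6,6.3],0],
    [[1.7,1.0,0.6],[0.2,0.6,6.3],0],
  ],
)

```text
t: 3.7
eef_pos: [549.9, -231.4, 346.4]
tcp_rot: [-1.554, 0.563, -1.531]
ft_force: [0.1, 0.4, -0.0]
opening: 0.005
```

Call:
apply_moves(
  increments=[
    [[1.8,0.8,0.6],[0.2,0.6,6.3],0],
    [[1.9,0.6,0.6],[0.2,0.6,6.3],0],
    [[1.9,0.4,0.6],[0.2,0.6,6.3],0],
    [[0,0,0],[0,0,0],0],
    [[0,0,0],[0,0,0],0],
  ],
)

```text
t: 4.32
eef_pos: [569.5, -266.3, 293.9]
tcp_rot: [-1.573, 0.904, -1.574]
ft_force: [0.3, 0.0, 0.7]
opening: 0.004
```

```bash
python3 - <<'E'
from h import *
st=readout.state(); print(st['joints'].round(2),st['eef_pos'].round(0)); print(toolR(st).round(2))
p=read_camera('wrist'); save(p,'wrist1')
print(np.array(p['mount']).round(2))
for n in ['guard_handle','guard_hinge','opening','fence_top','push_stick']:
    for d in nets.mark_of(p,n)[:2]: print(n,round(d['confidence'],2),cam2world(p,d['point'],st).round(0))
E
```

```text
[-0.79  0.69  1.25  0.62  1.87 -0.81] [ 569. -266.  294.]
[[-0.    0.    1.  ]
 [-0.62  0.79 -0.  ]
 [-0.79 -0.62 -0.  ]]
[[  -0.      0.96    0.28  -80.12]
 [   0.     -0.28    0.96 -170.57]
 [   1.      0.     -0.     -0.25]
 [   0.      0.      0.      1.  ]]
guard_handle 0.61 [ 569. -135.  158.]
guard_handle 0.21 [572.  11.  -6.]
guard_hinge 0.67 [547. -72. 116.]
guard_hinge 0.65 [573.  14.  -5.]
opening 0.18 [592. -71. 121.]
fence_top 0.66 [484.  17. 145.]
push_stick 0.65 [681.   7. 110.]
push_stick 0.5 [362. 457.   6.]
```

View pics/wrist1.png

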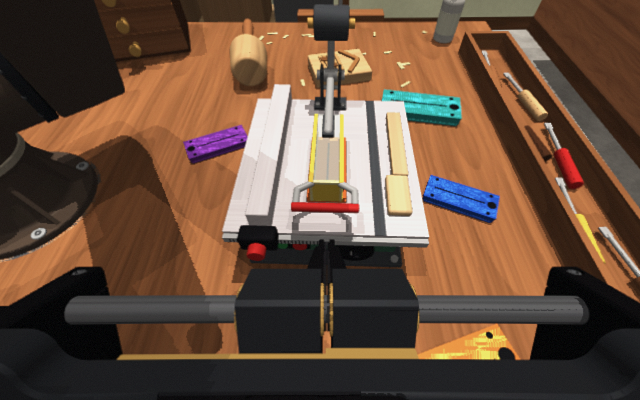

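The wrist view has the red bar level at (325,208) and the closed fingers at (326,250), so they are laterally centred. The bar is at about (569,-130,160). I'll go in under it from the front.

```bash
python3 - <<'E' 2>/dev/null
from h import *
o=ori(51.8)
plan([569,-230,205],o); print()
plan([569,-135,131],o,start=([569,-230,205],o)); print()
P=[(-135,131)]+[(-135+dy,131+dz) for dy,dz in [(0,12),(2,45),(8,80),(23,133),(51,182)]]
for a,b in zip(P,P[1:]): plan([569,*b],o,start=([569,*a],o),step=20)
E
```

```text
[[2.39, 4.17, -0.02], [-0.0, -0.1, -0.0]]
[[2.39, 4.17, -0.02], [-0.0, -0.1, -0.0]]

[[-0.02, 4.01, -0.0], [0.0, 0.0, 0.0]]
[[-0.02, 4.01, -0.0], [0.0, 0.0, 0.0]]
[[-0.02, 4.01, -0.0], [0.0, 0.0, 0.0]]

[[-0.94, -0.74, 0.0], [0.0, 0.0, 0.0]]
[[-1.36, -0.94, 0.0], [0.0, 0.0, 0.0]]
[[-1.36, -0.94, 0.0], [0.0, 0.0, 0.0]]
[[-1.56, -0.85, 0.0], [0.0, 0.0, 0.0]]
[[-1.56, -0.85, 0.0], [0.0, 0.0, 0.0]]
[[-1.7, -0.7, 0.0], [0.0, 0.0, 0.0]]
[[-1.7, -0.7, 0.0], [0.0, 0.0, 0.0]]
[[-1.7, -0.7, 0.0], [0.0, 0.0, 0.0]]
[[-1.86, -0.28, 0.0], [0.0, 0.0, 0.0]]
[[-1.86, -0.28, 0.0], [0.0, 0.0, 0.0]]
[[-1.86, -0.28, 0.0], [0.0, 0.0, 0.0]]
```

Call:
apply_moves(
  increments=[
    [[2.4,4.2,0],[0,0,0],0],
    [[2.4,4.2,0],[0,0,0],0],
    [[0,4.0,0],[0,0,0],0],
    [[0,3.5,0],[0,0,0],0],
    [[0,0,0],[0,0,0],0],
  ],
)

```text
t: 5.25
eef_pos: [570.0, -168.0, 156.9]
tcp_rot: [-1.564, 0.897, -1.566]
ft_force: [0.2, -1.0, 0.4]
opening: 0.004
```

```bash
python3 - <<'E' 2>/dev/null
from h import *
st=readout.state(); print(st['eef_pos'],st['tcp_rot'],st['ft_force'])
p=read_camera('wrist'); save(p,'wrist2')
for d in nets.mark_of(p,'guard_handle')[:2]: print(round(d['confidence'],2),cam2world(p,d['point'],st).round(0))
plan([569,-135,131],ori(51.8))
E
```

```text
[ 569.96853885 -168.01900771  156.92563475] [-1.56448564  0.89746324 -1.56634503] [ 0.22544963 -1.0103519   0.43941814]
0.85 [ 566. -133.  161.]
0.63 [361. 456.   1.]
[[-0.07, 4.45, -0.2], [-0.3, 0.2, 0.5]]
```

View pics/wrist2.png

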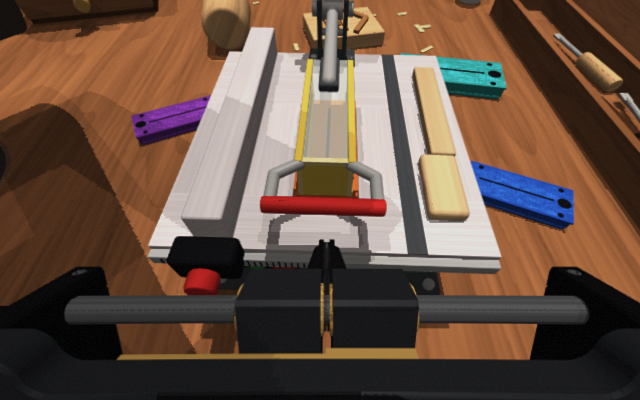

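The bar is at (323,206) with the fingertip in front of and below it at (326,245), centred between the rods. Next I slide under and lift.

Call:
apply_moves(
  increments=[
    [[0.2,2.3,0],[0,0,0.5],0],
    [[0,2.2,0],[0,0,0],0],
    [[-0.9,-0.7,0],[0,0,0],0],
    [[-1.4,-0.9,0],[0,0,0],0],
    [[-1.4,-0.9,0],[0,0,0],0],
  ],
)

```text
t: 5.98
eef_pos: [571.4, -134.9, 175.1]
tcp_rot: [-1.555, 0.9, -1.564]
ft_force: [-1.1, -0.5, -1.0]
opening: 0.006
```

```bash
python3 - <<'E' 2>/dev/null
from h import *
st=readout.state(); print(st['eef_pos'],st['tcp_rot'],st['ft_force'])
p=read_camera('wrist'); save(p,'wrist3')
for d in nets.mark_of(p,'guard_handle')[:2]: print(round(d['confidence'],2),cam2world(p,d['point'],st).round(0))
E
```

```text
[ 571.38542252 -134.9461416   175.06729633] [-1.55457874  0.90033164 -1.56363785] [-1.05389818 -0.45703946 -0.98075561]
0.94 [ 566. -132.  195.]
```

The bar has risen to z 195, so it is on the finger. Continuing the lift.

Call:
apply_moves(
  increments=[
    [[-1.6,-0.8,0],[0,0,0],0],
    [[-1.6,-0.8,0],[0,0,0],0],
    [[-1.7,-0.7,0],[0,0,0],0],
    [[-1.7,-0.7,0],[0,0,0],0],
    [[-1.7,-0.7,0],[0,0,0],0],
  ],
)

```text
t: 6.7
eef_pos: [570.5, -110.6, 270.1]
tcp_rot: [-1.551, 0.9, -1.561]
ft_force: [0.2, -0.3, -0.8]
opening: 0.004
```

Call:
apply_moves(
  increments=[
    [[-1.9,-0.3,0],[0,0,0],0],
    [[-1.9,-0.3,0],[0,0,0],0],
    [[-1.9,-0.3,0],[0,0,0],0],
    [[0,0,0],[0,0,0],0],
    [[0,0,0],[0,0,0],0],
  ],
)

```text
t: 7.32
eef_pos: [569.8, -79.0, 325.3]
tcp_rot: [-1.549, 0.9, -1.557]
ft_force: [-0.4, 0.0, -1.1]
opening: 0.003
```

```bash
python3 - <<'E' 2>/dev/null
from h import *
st=readout.state(); print(st['eef_pos'],st['tcp_rot'],st['ft_force'])
p=read_camera('wrist'); save(p,'wrist4')
for d in nets.mark_of(p,'guard_handle')[:2]: print(round(d['confidence'],2),cam2world(p,d['point'],st).round(0))
p=read_camera('scene')
for d in nets.mark_of(p,'guard_handle')[:2]: print(round(d['confidence'],2),cam2world(p,d['point']).round(0))
E
```

```text
[569.77682222 -78.99419533 325.32968116] [-1.54863222  0.89967549 -1.55732047] [-0.36379557  0.01293061 -1.1127338 ]
0.92 [566. -46. 372.]
0.22 [358. 458.  -0.]
0.98 [574. -22. 386.]
```

The bar is swinging on freely, at (-46,372) and then (-22,386). I'll back off and turn the tool down.

```bash
python3 - <<'E' 2>/dev/null
from h import *
plan([570,-140,300],ori(0),n=9)
E
```

```text
[[0.64, -0.35, 0.0], [-0.1, 0.0, -5.7]]
[[0.67, -0.29, 0.0], [-0.1, 0.0, -5.7]]
[[0.7, -0.22, -0.0], [-0.1, 0.0, -5.7]]
[[0.71, -0.15, -0.0], [-0.1, 0.0, -5.7]]
[[0.73, -0.08, -0.0], [-0.1, 0.0, -5.7]]
[[0.73, -0.01, -0.0], [-0.1, 0.0, -5.7]]
[[0.73, 0.07, 0.0], [-0.1, 0.0, -5.7]]
[[0.72, 0.14, 0.0], [-0.1, 0.0, -5.7]]
[[0.7, 0.21, 0.0], [-0.1, 0.0, -5.7]]
```

Call:
apply_moves(
  increments=[
    [[0.6,-0.4,0],[0,0,-5.7],0],
    [[0.7,-0.3,0],[-0.1,0,-5.7],0],
    [[0.7,-0.2,0],[-0.1,0,-5.7],0],
    [[0.7,-0.2,0],[-0.1,0,-5.7],0],
    [[0.7,-0.1,0],[-0.1,0,-5.7],0],
  ],
)

```text
t: 8.15
eef_pos: [569.7, -116.8, 308.7]
tcp_rot: [-1.568, 0.391, -1.573]
ft_force: [-0.0, -0.2, -0.0]
opening: 0.003
```

Call:
apply_moves(
  increments=[
    [[0.7,0,0],[-0.1,0,-5.7],0],
    [[0.7,0.1,0],[-0.1,0,-5.7],0],
    [[0.7,0.1,0],[-0.1,0,-5.7],0],
    [[0.7,0.2,0],[-0.1,0,-5.7],0],
    [[0,0,0],[0,0,0],0],
  ],
)

```text
t: 8.78
eef_pos: [569.6, -144.5, 296.6]
tcp_rot: [-1.577, -0.019, -1.573]
ft_force: [-0.2, 1.0, 0.2]
opening: -0.0
```

Call:
apply_moves(
  increments=[
    [[0,0,0],[0,0,0],0],
    [[0,0,0],[0,0,0],0],
    [[0,0,0],[0,0,0],0],
    [[0,0,0],[0,0,0],0],
    [[0,0,0],[0,0,0],0],
  ],
)

```text
t: 9.4
eef_pos: [569.5, -145.5, 296.1]
tcp_rot: [-1.578, -0.014, -1.575]
ft_force: [-0.4, -0.4, -0.6]
opening: 0.008
```

```bash
python3 - <<'E' 2>/dev/null
from h import *
st=readout.state(); print(st['eef_pos'],st['tcp_rot'],st['ft_force'])
p=read_camera('wrist'); save(p,'wrist5')
for n in ['opening','insert','insert_fl','insert_fr','insert_bl','insert_br']:
    for d in nets.mark_of(p,n)[:3]:
        print(n,round(d['confidence'],2),cam2world(p,d['point'],st).round(1))
for c in ['scene','side']:
    p=read_camera(c); save(p,c+'5')
    for n in ['guard_handle','insert_fl','insert_fr','insert_bl','insert_br']:
        for d in nets.mark_of(p,n):
            w=cam2world(p,d['point'])
            if w[2]>80: print(c,n,round(d['confidence'],2),w.round(1))
E
```

```text
[ 569.47269631 -145.47035254  296.05174724] [-1.57788802 -0.01366375 -1.57516007] [-0.40950339 -0.41300821 -0.5511571 ]
insert 0.9 [ 737.3 -300.8    2.1]
insert 0.71 [821.2   5.    5.1]
insert 0.68 [567.8 -20.  103. ]
insert_fl 0.9 [547.  -70.5 118.3]
insert_fl 0.77 [855.9 -44.   18.7]
insert_fr 0.85 [591.  -69.8 120.4]
insert_fr 0.77 [873.5  -4.3  14.5]
insert_fr 0.69 [ 796.4 -249.5   26.3]
insert_bl 0.7 [768.4   3.1  14.9]
insert_bl 0.56 [552.5  28.  116.9]
insert_bl 0.41 [ 372.1 -449.6   -5. ]
insert_br 0.9 [ 667.3 -292.7   23.6]
insert_br 0.79 [596.4  28.8 118. ]
insert_br 0.58 [788.1  38.6  12.3]
scene guard_handle 0.9 [577.1 164.  445.3]
scene insert_fl 0.73 [549.3 -66.8 121.2]
scene insert_fr 0.96 [586.6 -64.9 120.8]
scene insert_bl 0.94 [551.1  36.3 117.2]
scene insert_br 0.93 [591.1  33.2 118. ]
side guard_handle 0.66 [6.901e+02 1.000e-01 1.078e+02]
side guard_handle 0.6 [577.8 157.2 449.5]
side insert_fl 0.89 [551.6 -69.5 121.9]
side insert_fr 0.81 [593.3 -69.8 116. ]
side insert_bl 0.6 [575.5 -13.3 105.9]
side insert_bl 0.56 [552.5  33.7 116.1]
side insert_br 0.9 [597.9  31.  119.8]
```

View pics/wrist5.png

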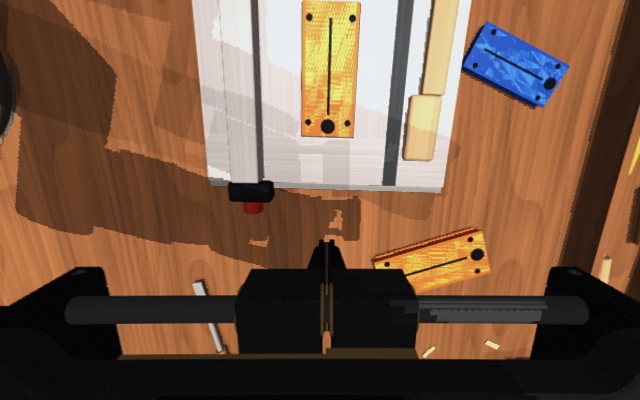

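All four dots are clear: (308,122), (348,123), (309,17) and (353,18) in the wrist view. The handle is at (577,160,447), which puts the guard at its upper stop. The wrist camera sits on the guard's side, so I'll press with the tool leaning 20° away from the guard.

```bash
python3 - <<'E' 2>/dev/null
from h import *
o=ori(20)
plan([553.5,-61,150],o,n=5)
print((R.from_euler('xyz',o).inv()).apply([0,0,-1]).round(3))
E
```

```text
[[-1.73, 2.9, -0.31], [0.1, -0.1, 4.2]]
[[-1.51, 3.02, -0.31], [0.1, -0.1, 4.2]]
[[-1.29, 3.12, -0.31], [0.1, -0.1, 4.2]]
[[-1.06, 3.2, -0.31], [0.1, -0.1, 4.2]]
[[-0.83, 3.27, -0.32], [0.1, -0.1, 4.2]]
[ 0.342  0.94  -0.   ]
```

Call:
apply_moves(
  increments=[
    [[-1.7,2.9,-0.3],[0.1,-0.1,4.2],0],
    [[-1.5,3.0,-0.3],[0.1,-0.1,4.2],0],
    [[-1.3,3.1,-0.3],[0.1,-0.1,4.2],0],
    [[-1.1,3.2,-0.3],[0.1,-0.1,4.2],0],
    [[-0.8,3.2,-0.3],[0.1,-0.1,4.2],0],
  ],
)

```text
t: 10.98
eef_pos: [555.6, -58.8, 150.2]
tcp_rot: [-1.56, 0.36, -1.565]
ft_force: [0.1, -0.4, -0.2]
opening: 0.006
```

```bash
python3 - <<'E' 2>/dev/null
from h import *
plan([553.5,-61,128],ori(20),n=3)
E
```

```text
[[0.33, 0.67, -0.08], [-0.2, 0.1, -0.2]]
[[0.33, 0.67, -0.07], [-0.2, 0.1, -0.2]]
[[0.32, 0.67, -0.07], [-0.2, 0.1, -0.2]]
```

Call:
apply_moves(
  increments=[
    [[0.3,0.7,-0.1],[-0.2,0.1,-0.2],0],
    [[0.3,0.7,0],[-0.2,0.1,-0.2],0],
    [[0.3,0.6,0],[-0.2,0.1,-0.2],0],
    [[0.1,0.3,0],[0,0,0],0],
    [[0,0,0],[0,0,0],0],
  ],
)

```text
t: 11.6
eef_pos: [555.4, -61.3, 124.8]
tcp_rot: [-1.573, 0.345, -1.57]
ft_force: [-0.8, -0.5, 1.0]
opening: 0.006
```

Call:
apply_moves(
  increments=[
    [[0.1,0.3,0],[0,0,0],0],
    [[0.1,0.3,0],[0,0,0],0],
    [[0.1,0.3,0],[0,0,0],0],
    [[0.1,0.2,0],[0,0,0],0],
    [[0,0,0],[0,0,0],0],
  ],
)

```text
t: 12.22
eef_pos: [555.7, -61.4, 115.8]
tcp_rot: [-1.57, 0.346, -1.569]
ft_force: [-2.7, -1.3, 5.6]
opening: 0.004
```

Call:
apply_moves(
  increments=[
    [[0.1,0.3,0],[0,0,0],0],
    [[0.1,0.3,0],[0,0,0],0],
    [[0.1,0.3,0],[0,0,0],0],
    [[0.1,0.3,0],[0,0,0],0],
    [[0.1,0.3,0],[0,0,0],0],
  ],
)

```text
t: 12.85
eef_pos: [556.0, -61.3, 114.5]
tcp_rot: [-1.559, 0.349, -1.562]
ft_force: [-12.4, -3.5, 38.0]
opening: 0.003
```

```bash
python3 - <<'E' 2>/dev/null
from h import *
st=readout.state(); print(st['eef_pos'],st['ft_force'])
for c in ['scene','side']:
    p=read_camera(c)
    for n in ['insert_fl','insert_fr','insert_bl','insert_br']:
        for d in nets.mark_of(p,n):
            w=cam2world(p,d['point'])
            if w[2]>80: print(c,n,round(d['confidence'],2),w.round(1))
E
```

```text
[555.99869023 -61.33263891 114.49571654] [-12.44157593  -3.49190686  37.97389903]
scene insert_fl 0.78 [546.8 -65.4 113.9]
scene insert_fr 0.8 [588.4 -66.2 115.9]
scene insert_bl 0.8 [548.4  35.6 116.9]
scene insert_br 0.87 [590.   28.  124.3]
side insert_fl 0.65 [547.9 -68.6 113.5]
side insert_fr 0.46 [590.9 -67.  115.1]
side insert_bl 0.67 [548.   31.9 111.5]
side insert_bl 0.56 [566.7 -20.8 113.3]
side insert_bl 0.21 [690.1   0.7 108.8]
side insert_br 0.44 [595.3  30.2 123. ]
```

38 N at a stop height of 114.5 with the tilted edge contact; fl appears to be down. I'll lift and do fr.

Call:
apply_moves(
  increments=[
    [[-0.5,-1.4,0],[0,0,0],0],
    [[-0.3,-0.9,1.5],[0,0,0],0],
    [[0,0,1.7],[0,-0.4,-0.2],0],
    [[0.3,0.9,0],[0,0,0],0],
    [[0,0,0],[0,0,0],0],
  ],
)

```text
t: 13.98
eef_pos: [588.2, -61.4, 131.0]
tcp_rot: [-1.555, 0.344, -1.555]
ft_force: [0.4, 0.3, -0.5]
opening: 0.003
```

```bash
python3 - <<'E' 2>/dev/null
from h import *
st=readout.state(); print(st['eef_pos'],st['ft_force'])
p=read_camera('scene'); q=read_camera('side')
a=[cv2.resize(x['img'][160:260,260:400,::-1],(560,400),interpolation=cv2.INTER_CUBIC) for x in (p,q)]
for c,P in (('scene',p),('side',q)):
    for n in ['insert_fl','insert_fr','insert_bl','insert_br']:
        for d in nets.mark_of(P,n):
            w=cam2world(P,d['point'])
            if w[2]>110: print(c,n,round(d['confidence'],2),w.round(1))
plan([587,-62,126],ori(20),n=2)
E
```

```text
[588.22971887 -61.44093998 131.01352915] [ 0.36452458  0.32372626 -0.54229353]
scene insert_fr 0.9 [587.8 -66.1 117.4]
scene insert_fr 0.68 [551.   36.2 117.1]
scene insert_bl 0.87 [551.5  37.4 116.7]
scene insert_bl 0.42 [485.8  16.8 141.9]
scene insert_br 0.97 [589.6  34.4 123.7]
side insert_fl 0.67 [549.3 -68.8 115.8]
side insert_fl 0.31 [568.9 -14.1 110.3]
side insert_fr 0.67 [591.9 -66.  120.1]
side insert_br 0.78 [594.7  30.5 124.8]
[[0.12, 0.29, -0.11], [-0.3, 0.5, 0.2]]
[[0.12, 0.29, -0.11], [-0.3, 0.5, 0.2]]
```

Now pressing fr.

Call:
apply_moves(
  increments=[
    [[0.2,0.5,-0.2],[-0.3,0.5,0.2],0],
    [[0.2,0.5,-0.1],[-0.3,0.5,0.2],0],
    [[0.1,0.3,0],[0,0,0],0],
    [[0.1,0.3,0],[0,0,0],0],
    [[0.1,0.3,0],[0,0,0],0],
  ],
)

```text
t: 15.1
eef_pos: [587.5, -62.1, 112.9]
tcp_rot: [-1.567, 0.352, -1.574]
ft_force: [-6.8, -2.3, 27.9]
opening: 0.004
```

Call:
apply_moves(
  increments=[
    [[0.1,0.3,0],[0,0,0],0],
    [[0.1,0.3,0],[0,0,0],0],
    [[0.1,0.3,0],[0,0,0],0],
    [[0,0.2,0],[0,0,0],0],
    [[0,0,0],[0,0,0],0],
  ],
)

```text
t: 15.72
eef_pos: [587.4, -62.2, 113.8]
tcp_rot: [-1.56, 0.354, -1.57]
ft_force: [-1.7, 0.5, 3.5]
opening: 0.003
```

Call:
apply_moves(
  increments=[
    [[-0.5,-1.5,0],[0,0,0],0],
    [[-2.8,0.0,0.1],[0,0,-0.4],0],
    [[-3.2,1.1,0.1],[0,0,0],0],
    [[-3.2,1.1,0.1],[0,0,0],0],
    [[0,0,0],[0,0,0],0],
  ],
)

```text
t: 16.35
eef_pos: [590.8, 33.0, 143.2]
tcp_rot: [-1.56, 0.347, -1.572]
ft_force: [0.2, -0.2, -1.0]
opening: 0.003
```

```bash
python3 - <<'E' 2>/dev/null
from h import *
st=readout.state(); print(st['eef_pos'],st['ft_force'])
for c in ('scene','side'):
    P=read_camera(c)
    for n in ['insert_fl','insert_fr','insert_bl','insert_br']:
        for d in nets.mark_of(P,n):
            w=cam2world(P,d['point'])
            if w[2]>100: print(c,n,round(d['confidence'],2),w.round(1))
plan([590,34,124],ori(20),n=3)
E
```

```text
[590.81122564  33.03876345 143.18640956] [ 0.17605569 -0.16537808 -1.01756109]
scene insert_fl 0.83 [547.3 -67.4 111.7]
scene insert_fr 0.68 [590.8 -67.7 115. ]
scene insert_bl 0.91 [551.1  36.4 117. ]
scene insert_br 0.97 [593.4  31.4 119.6]
side insert_fl 0.57 [550.3 -72.  115.4]
side insert_fr 0.66 [592.5 -70.2 109.9]
side insert_bl 0.91 [551.7  31.  114.5]
side insert_br 0.98 [597.7  31.3 118. ]
[[0.11, 0.62, -0.04], [-0.2, -0.1, 0.0]]
[[0.11, 0.62, -0.04], [-0.2, -0.1, 0.0]]
[[0.11, 0.62, -0.04], [-0.2, -0.1, 0.0]]
```

Call:
apply_moves(
  increments=[
    [[0.2,0.7,0],[-0.2,-0.1,0],0],
    [[0.2,0.7,0],[-0.2,-0.1,0],0],
    [[0.2,0.6,0],[-0.1,0,0],0],
    [[0.1,0.3,0],[0,0,0],0],
    [[0.1,0.3,0],[0,0,0],0],
  ],
)

```text
t: 17.48
eef_pos: [591.4, 32.5, 114.1]
tcp_rot: [-1.568, 0.348, -1.571]
ft_force: [0.1, 0.1, 0.0]
opening: 0.003
```

Call:
apply_moves(
  increments=[
    [[0.1,0.3,0],[0,0,0],0],
    [[0.1,0.3,0],[0,0,0],0],
    [[0.1,0.3,0],[0,0,0],0],
    [[0.1,0.3,0],[0,0,0],0],
    [[0.1,0.2,0],[0,0,0],0],
  ],
)

```text
t: 18.1
eef_pos: [591.8, 32.5, 112.5]
tcp_rot: [-1.559, 0.353, -1.565]
ft_force: [-8.4, -0.7, 24.5]
opening: 0.006
```

Call:
apply_moves(
  increments=[
    [[-0.5,-1.4,0],[0,0,0],0],
    [[-0.3,-0.9,-1.5],[0,0,0],0],
    [[0,0,-1.8],[0,0,0],0],
    [[0,0,0],[0,0,0],0],
    [[0,0,0],[0,0,0],0],
  ],
)

```text
t: 18.73
eef_pos: [556.0, 31.9, 137.4]
tcp_rot: [-1.559, 0.353, -1.565]
ft_force: [-0.4, 1.5, 0.0]
opening: 0.005
```

```bash
python3 - <<'E' 2>/dev/null
from h import *
st=readout.state(); print(st['eef_pos'],st['ft_force'])
for c in ('scene','side'):
    P=read_camera(c)
    for n in ['insert_fl','insert_fr','insert_bl','insert_br']:
        for d in nets.mark_of(P,n):
            w=cam2world(P,d['point'])
            if w[2]>100: print(c,n,round(d['confidence'],2),w.round(1))
plan([556,35,124],ori(20),n=2)
E
```

```text
[556.04607566  31.87251681 137.41539627] [-3.87699097e-01  1.46813346e+00  7.34885634e-04]
scene insert_fl 0.8 [549.  -65.9 113.8]
scene insert_fl 0.55 [589.4 -64.3 112.1]
scene insert_fl 0.39 [581.6 162.5 449.9]
scene insert_fr 0.58 [588.5 -62.7 111.5]
scene insert_bl 0.94 [549.7  37.8 109.5]
scene insert_br 0.74 [589.2  32.3 110.2]
scene insert_br 0.16 [549.2  39.7 108.4]
side insert_fl 0.72 [688.9   0.9 108.8]
side insert_fl 0.7 [551.1 -66.8 111.3]
side insert_fr 0.92 [591.6 -66.3 109.8]
side insert_bl 0.75 [553.1  33.3 106.2]
side insert_br 0.88 [595.7  34.1 109.3]
side insert_br 0.34 [689.8   3.  109.2]
[[0.09, 0.68, -0.0], [-0.3, 0.2, -0.1]]
[[0.09, 0.68, 0.0], [-0.3, 0.2, -0.1]]
```

All four read near 110 now; I'll press bl too for certainty.

Call:
apply_moves(
  increments=[
    [[0.1,0.7,0],[-0.3,0.2,0],0],
    [[0.2,0.7,0],[-0.3,0.2,0],0],
    [[0.2,0.6,0],[0,0,0],0],
    [[0.1,0.3,0],[0,0,0],0],
    [[0.1,0.3,0],[0,0,0],0],
  ],
)

```text
t: 19.85
eef_pos: [556.3, 34.7, 112.0]
tcp_rot: [-1.572, 0.355, -1.571]
ft_force: [-15.6, -8.9, 55.4]
opening: 0.007
```

Call:
apply_moves(
  increments=[
    [[0.1,0.3,0],[0,0,0],0],
    [[0.1,0.3,0],[0,0,0],0],
    [[0.1,0.3,0],[0,0,0],0],
    [[0.1,0.3,0],[0,0,0],0],
    [[0.1,0.2,0],[0,0,0],0],
  ],
)

```text
t: 20.48
eef_pos: [556.2, 34.5, 112.6]
tcp_rot: [-1.561, 0.361, -1.564]
ft_force: [-8.7, -1.1, 26.6]
opening: 0.003
```

Call:
apply_moves(
  increments=[
    [[-0.5,-1.4,0],[0,0,0],0],
    [[-1.0,-3.0,0],[0,0,0],0],
    [[3.5,-3.5,0],[0,0,0],0],
    [[4.5,-2.5,0],[0,0,0],0],
    [[4.5,-2.5,0],[0,0,0],0],
  ],
)

```text
t: 21.1
eef_pos: [555.8, -115.0, 198.2]
tcp_rot: [-1.56, 0.36, -1.558]
ft_force: [0.5, 0.1, -0.2]
opening: 0.004
```

```bash
python3 - <<'E' 2>/dev/null
from h import *
st=readout.state(); print(st['eef_pos'],st['ft_force'])
W=None
for c in ('scene','side','wrist'):
    P=read_camera(c)
    for n in ['insert_fl','insert_fr','insert_bl','insert_br','guard_handle','fence_top','push_stick']:
        for d in nets.mark_of(P,n):
            w=cam2world(P,d['point'],st)
            if w[2]>100: print(c,n,round(d['confidence'],2),w.round(1))
    if c=='side': W=P
    if c=='wrist': save(P,'wrist6')
a=cv2.resize(W['img'][140:260,260:400,::-1],(700,600),interpolation=cv2.INTER_CUBIC); cv2.imwrite('pics/side6.png',a)
E
```

```text
[ 555.79453429 -115.0299669   198.23610318] [ 0.54505685  0.10164495 -0.21331774]
scene insert_fl 0.76 [548.9 -64.9 111.5]
scene insert_fr 0.78 [585.1 -65.1 110.1]
scene insert_fr 0.27 [682.8   8.5 108.9]
scene insert_bl 0.92 [550.3  36.6 108.4]
scene insert_br 0.73 [550.4  37.8 108.2]
scene insert_br 0.67 [588.9  33.8 109.2]
scene guard_handle 0.94 [577.6 162.3 450. ]
scene fence_top 0.64 [484.4  16.4 144.7]
scene push_stick 0.85 [685.5   8.5 110.4]
scene push_stick 0.2 [588.8 -61.5 111.7]
side insert_fl 0.54 [551.2 -69.2 113. ]
side insert_fr 0.93 [593.  -69.  109.7]
side insert_bl 0.79 [553.5  33.5 107.9]
side fence_top 0.72 [479.   10.9 142.8]
side push_stick 0.56 [689.7   0.7 110.3]
wrist insert_fl 0.6 [548.2 -71.5 112.3]
wrist insert_fr 0.91 [589.8 -68.9 109.6]
wrist insert_bl 0.88 [549.3  32.  108.5]
wrist insert_br 0.64 [591.6  27.2 111.2]
wrist fence_top 0.69 [484.2  12.6 145.2]
wrist push_stick 0.62 [681.    4.5 113.7]
```

View pics/side6.png

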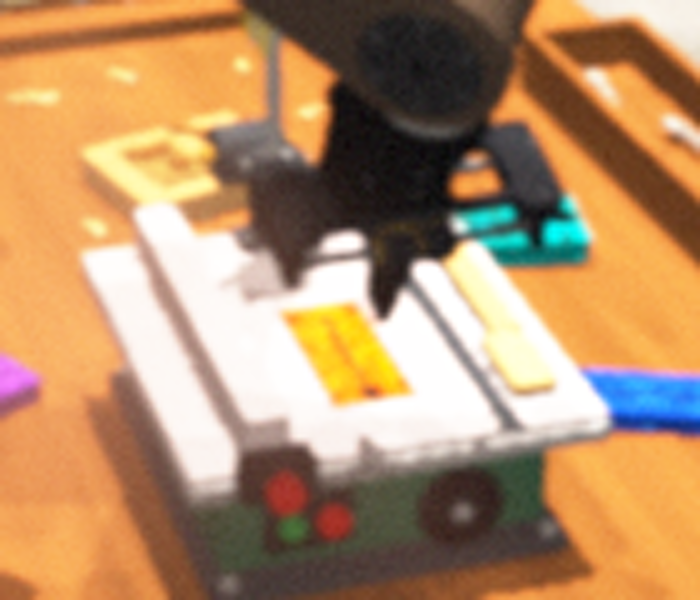

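View pics/wrist6.png

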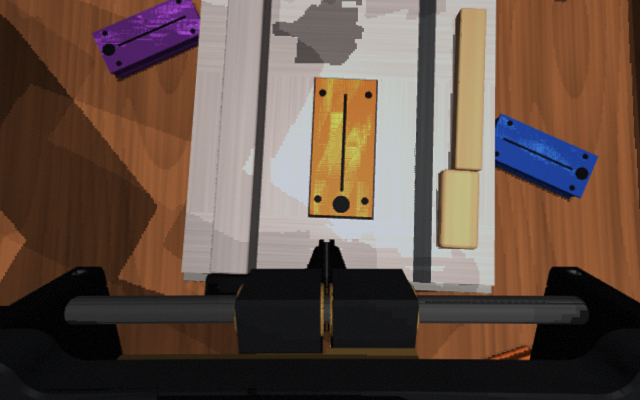

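The insert looks flush, with no side walls showing, but fl reads 2–3 mm higher than the other corners in all three cameras. Its press also stopped about 2 mm higher (114.5 against 112.5). I'll press fl again, nearer the clip.

```bash
python3 - <<'E' 2>/dev/null
from h import *
plan([552,-63,124],ori(20),n=4)
E
```

```text
[[-0.54, 2.17, -0.1], [-0.1, 0.2, -0.2]]
[[-0.55, 2.16, -0.1], [-0.1, 0.2, -0.2]]
[[-0.55, 2.16, -0.1], [-0.1, 0.2, -0.2]]
[[-0.56, 2.16, -0.1], [-0.1, 0.2, -0.2]]
```

Call:
apply_moves(
  increments=[
    [[-0.5,2.2,-0.1],[-0.1,0.2,-0.2],0],
    [[-0.5,2.2,-0.1],[-0.1,0.2,-0.2],0],
    [[-0.5,2.1,-0.1],[-0.1,0.2,-0.2],0],
    [[-0.5,2.0,-0.1],[-0.1,0.2,-0.2],0],
    [[0,0,0],[0,0,0],0],
  ],
)

```text
t: 22.92
eef_pos: [552.3, -64.7, 123.1]
tcp_rot: [-1.572, 0.345, -1.575]
ft_force: [-0.2, -0.8, -0.6]
opening: 0.005
```

Call:
apply_moves(
  increments=[
    [[0.1,0.3,0],[0,0,0],0],
    [[0.1,0.3,0],[0,0,0],0],
    [[0.1,0.3,0],[0,0,0],0],
    [[0.1,0.3,0],[0,0,0],0],
    [[0.1,0.3,0],[0,0,0],0],
  ],
)

```text
t: 23.55
eef_pos: [553.5, -65.9, 112.0]
tcp_rot: [-1.567, 0.346, -1.574]
ft_force: [-13.4, -3.6, 46.1]
opening: 0.005
```

It has reached 112.0 now, level with the others. I'll back off and check.

Call:
apply_moves(
  increments=[
    [[-0.5,-1.4,0],[0,0,0],0],
    [[-1.0,-3.0,0],[0,0,0],0],
    [[2.0,-3.5,0],[0,0,0],0],
    [[3.0,-1.5,0],[0,0,0],0],
    [[0,0,0],[0,0,0],0],
  ],
)

```text
t: 24.18
eef_pos: [553.1, -132.8, 192.7]
tcp_rot: [-1.564, 0.344, -1.573]
ft_force: [-0.3, 0.3, -0.1]
opening: 0.007
```

```bash
python3 - <<'E' 2>/dev/null
from h import *
st=readout.state(); print(st['eef_pos'],st['ft_force'])
from collections import defaultdict
D=defaultdict(list)
for k in range(3):
  for c in ('scene','side','wrist'):
    st=readout.state(); P=read_camera(c)
    for n in ['insert_fl','insert_fr','insert_bl','insert_br','guard_handle']:
        for d in nets.mark_of(P,n)[:1]:
            w=cam2world(P,d['point'],st)
            if w[2]>100: D[n].append(w.round(1))
for n in D: print(n,np.median(D[n],0),[x[2] for x in D[n]])
save(P,'wrist7')
E
```

```text
[ 553.09843592 -132.77053846  192.69890781] [-0.25754792  0.25495179 -0.11174609]
insert_fl [548.9 -69.3 111.8] [np.float64(111.6), np.float64(111.8), np.float64(113.4), np.float64(112.3), np.float64(107.7)]
insert_br [593.   34.7 110.4] [np.float64(110.7), np.float64(108.4), np.float64(110.4)]
guard_handle [578.05 162.35 445.2 ] [np.float64(443.4), np.float64(447.0), np.float64(447.3), np.float64(112.1)]
insert_bl [552.4  29.5 107.6] [np.float64(107.4), np.float64(107.6), np.float64(110.5)]
```

View pics/wrist7.png

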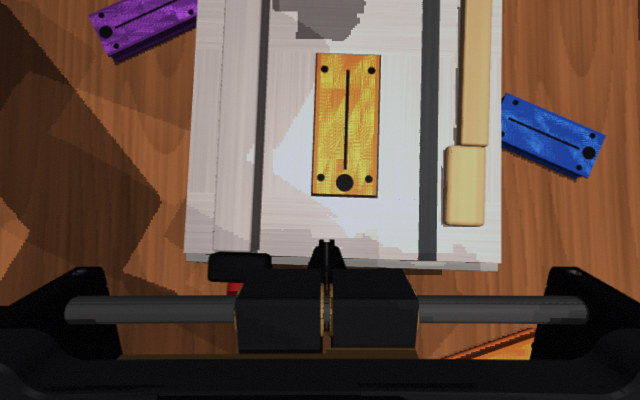

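The network heights are too coarse to settle fl, so I'll touch it lightly. At fr the tip sat at 113.8 with 3.5 N on a flush corner.

```bash
python3 - <<'E' 2>/dev/null
from h import *
plan([553,-64,119],ori(20),n=4)
E
```

```text
[[-0.96, 2.29, -0.01], [-0.1, -0.0, 0.1]]
[[-0.95, 2.29, -0.01], [-0.1, -0.0, 0.1]]
[[-0.95, 2.29, -0.0], [-0.1, -0.0, 0.1]]
[[-0.95, 2.29, -0.0], [-0.1, -0.0, 0.1]]
```

Call:
apply_moves(
  increments=[
    [[-1.0,2.3,0],[-0.1,0,0.1],0],
    [[-1.0,2.3,0],[-0.1,0,0.1],0],
    [[-1.0,2.2,0],[-0.1,0,0.1],0],
    [[-0.9,2.1,0],[0,0,0.1],0],
    [[0,0,0],[0,0,0],0],
  ],
)

```text
t: 27.5
eef_pos: [553.5, -62.7, 120.3]
tcp_rot: [-1.57, 0.352, -1.571]
ft_force: [0.1, -0.2, 0.5]
opening: 0.005
```

Call:
apply_moves(
  increments=[
    [[0,0.1,0],[0,0,0],0],
    [[0,0.1,0],[0,0,0],0],
    [[0,0.1,0],[0,0,0],0],
    [[0,0.1,0],[0,0,0],0],
    [[0,0,0],[0,0,0],0],
  ],
)

```text
t: 28.12
eef_pos: [554.5, -63.3, 118.3]
tcp_rot: [-1.566, 0.35, -1.571]
ft_force: [0.3, 0.8, 0.3]
opening: 0.002
```

Call:
apply_moves(
  increments=[
    [[0,0.2,0],[0,0,0],0],
    [[0,0.2,0],[0,0,0],0],
    [[0,0.1,0],[0,0,0],0],
    [[0,0.1,0],[0,0,0],0],
    [[0,0,0],[0,0,0],0],
  ],
)

```text
t: 28.75
eef_pos: [554.7, -61.8, 113.5]
tcp_rot: [-1.565, 0.349, -1.571]
ft_force: [-2.1, -0.4, 4.2]
opening: 0.004
```

Touched at 113.5 with 4.2 N, so fl is flush like fr. A quick check press on fr, then retreat.

Call:
apply_moves(
  increments=[
    [[-0.4,-1.0,0],[0,0,0],0],
    [[0,0,1.7],[0,0,0],0],
    [[0,0,1.6],[0,0,0],0],
    [[0.3,0.7,0],[0,0,0],0],
    [[0,0,0],[0,0,0],0],
  ],
)

```text
t: 29.38
eef_pos: [588.0, -61.6, 118.5]
tcp_rot: [-1.565, 0.349, -1.57]
ft_force: [0.1, -0.5, -0.5]
opening: 0.004
```

Call:
apply_moves(
  increments=[
    [[0,0.2,0],[0,0,0],0],
    [[0,0.1,0],[0,0,0],0],
    [[0,0.1,0],[0,0,0],0],
    [[0,0,0],[0,0,0],0],
    [[0,0,0],[0,0,0],0],
  ],
)

```text
t: 30.0
eef_pos: [587.0, -60.1, 114.8]
tcp_rot: [-1.565, 0.349, -1.571]
ft_force: [0.4, -0.2, 0.6]
opening: 0.007
```

No contact at 114.8, so fr is flush too. Retreating.

Call:
apply_moves(
  increments=[
    [[-0.5,-1.4,0],[0,0,0],0],
    [[-1.0,-3.0,0],[0,0,0],0],
    [[2.5,-4.0,0],[0,0,0],0],
    [[3.0,-2.5,0],[0,0,0],0],
    [[0,0,0],[0,0,0],0],
  ],
)

```text
t: 30.62
eef_pos: [586.6, -136.8, 210.7]
tcp_rot: [-1.563, 0.347, -1.569]
ft_force: [-0.5, 0.0, 0.6]
opening: 0.009
```

```bash
python3 - <<'E' 2>/dev/null
from h import *
st=readout.state(); print(st['t'],st['eef_pos'],st['ft_force'])
P=read_camera('scene')
for n in ['guard_handle','insert_fr','insert_bl','insert_br','fence_top','push_stick']:
    d=nets.mark_of(P,n)[:1]
    if d: print(n,cam2world(P,d[0]['point']).round(1))
print(env.job_done())
E
```

```text
30.625 [ 586.62791593 -136.8087686   210.6900142 ] [-0.51044299  0.01628038  0.61640082]
guard_handle [579.1 162.9 446.3]
insert_fr [ 790.1 -247.1   17.9]
insert_bl [369.2 196.3  14.9]
insert_br [588.8  31.8 108.1]
fence_top [482.9  15.4 146.1]
push_stick [684.9   6.7 110.5]
the job is handed in; nothing more can be done
None
```

I lifted the guard from under its handle bar until it swung on by itself to the upper stop. Then I pressed the smaller orange insert, the one in the opening, home at all four corners. The job was handed in at about 31 s and gave no verdict.

**Last checks:**
- **Guard:** the handle is at about (579, 163, 446), standing upright on its stop.
- **Bystanders:** the fence and push stick are where they were to within measuring error. I saw nothing move on the bench but did not measure those things again.
- **Arm:** clear of everything, with wrist force near zero.
- **Insert:**
  - **Front left:** it stopped about 2 mm high on the first press, so I pressed it again. A light touch then met it at the same height as a flush corner. Before that touch, and after the second press, the cameras still gave a median of 111.8 mm (readings 107.7–113.4), so they did not settle it.
  - **Front right:** the tip met nothing at 114.8 mm, so this only shows the corner is not standing high. Its last valid camera reading was about 110 mm, before that second press.
  - **Back corners:** they last read 108–110 mm by camera. I pressed both but did not touch-check them afterwards.
  - **Final look:** for front right and back left the network found other inserts on the bench, so I ignored those two readings.

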